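# Pop the fuse hatch on the brake bench

## Robot

A 7-joint arm with a two-finger parallel gripper is mounted at the origin on the work surface. World frame = base frame: x ahead of the robot, y to its left, z up, the work surface at z = 0. Lengths are in m, angles in rad, forces in N, time in s.
With the tool pointing down it reaches from about 0.4 to 0.85 m from the base axis. Payload 4.5 kg.
Tool frame: the origin (TCP) lies at the very end of the fingers, on their centre line; the grasp point (between the pads) lies 19 mm behind it; z points along the fingers, y is the direction in which the jaws open and shut (so a half turn about z gives the same grasp; the last joint's range is limited). The gripper opens to 85 mm and grips with 20 to 120 N. Pads are 22 mm wide; open, the fingers measure 114 mm over their backs; the gripper's body (76 mm by 85 mm) begins 54 mm behind the grasp point. The pads swing forward as they close: fully open they stand 13 mm farther back than shut.
Start: joints at [1.239, 0.689, -0.195, 1.565, 0.157, 0.902, -0.215], TCP at [0.224, -0.584, 0.231] pointing down, gripper open.
Joint ranges: [-3.01, 3.01], [-0.46, 2.08], [-1.47, 1.51], [0.13, 2.56], [-1, 4.14], [0.04, 2.09], [-2.66, 2.66]. Speed limits (rad/s): [2.57, 2.57, 3.14, 3.14, 3.14, 3.14, 3.14].

## Interface

Orientations are given as [roll, pitch, yaw] about the fixed x, y, z axes, in that order (R = Rz(yaw) Ry(pitch) Rx(roll)).
In Python, from rig import bot, snapshot, hand_in gives the robot as it stands.
- The arm moves only by the shell command python3 -m pendant 'ROWS'. ROWS is JSON, a list of rows, each an object of numbers: "fingers": the closure in counts, from 0 (fully open) to 255 (shut); "dx", "dy", "dz": the shift along the tool's x, y, z in m; "yaw": the turn about the tool's z in degrees. A call has 1 to 12 rows; each row is the pose to reach, as a shift and turn from the pose commanded when the call began, along the tool's axes at that moment; what a row does not reach only later rows make up. A row lasts 1/12 s, in which the tool goes at most 41.7 mm and 7.16 degrees, less where a joint would pass 70% of its speed; a pose out of reach is approached as far as the arm can. A call with a gripper value outside its range is refused whole. The fingers move at their own pace and stop on an object; the grip force is fixed at half the most. Time passes only in rows, so rows that repeat a pose let the fingers close. It gives the time, the measured TCP pose, the force and the opening at its end, in the units of the state.
- bot.state(): the state, without advancing time (a new reading comes with each control period).
- snapshot(name): name is "scene" or "top" or "wrist"; returns a dict with "pixels" (480x640x3 uint8, blue, green, red), "K" (3x3 intrinsics, pixels), "R" (3x3) and "t" (3): a world point X has camera coordinates R X + t. Camera axes: x right, y down, z forward; pixel columns grow to the right and rows downward; lengths in m; the calibration is good to about 2 mm. The wrist camera is an equidistant fisheye: a pixel r from the principal point sees the ray r / f radians off the axis. A picture is of the moment at which its call begins. There is no depth.
- hand_in(): hands the job in, once; it reports no verdict.
The state is a dict: "t": time; "joint_pos": joint angles; "qvel": joint speeds; "effort": joint torques, N m; "tool_pos": TCP position; "ee_rot": TCP orientation; "force": force on the tool from outside, world axes, zero at the start; "wrist_torque": the same for the moment, N m; "finger_gap": finger opening in m.
Only numpy, scipy, OpenCV 4.12 (cv2) and the standard library are available. Lean on these libraries where they do the work, as an engineer would, in place of code of your own. Each camera call takes 0.05 s, during which the arm holds its last target. There are 200 camera calls.

## Task

Press the free end of the long narrow hatch on the fuse box down to its stop, until its push latch lets go, then take the hand away so that the hatch pops up, and watch for a couple of seconds, without touching it, that it stays wide open. Once it has popped, do not push it back down; leave the battery box's wide hatch shut and unpressed, and do not pick up or push aside the tumbler, screwdriver, bushing or caliper.

Things in the scene. Friction and masses are not known exactly. Their poses are not given: they have to be found in the camera images.
- fuse_box: Fixed grey plastic box, 130 (x) x 80 (y) x 70 mm high; origin at the centre of its underside, z up. On top, one long narrow black hatch, 90 (x) x 52 (y) mm, its top 9 mm above the box's rim (79 mm above the bench) when shut, hinged at the +x end (away from the robot), free at the -x end. No posts on top.
- fuse_hatch (a joint): Hatch angle (rad): shut reads -0.02 to 0.02, negative pressed in, positive raised; sprung upwards. About 3.5 to 4.5 N at the press point pushes it in about 6.5 mm to a firm stop at -0.075; the latch lets go within 0.2 s there. After a press under about 3 mm it stays latched. Let go after the stop, it pops to about 0.9 within a second and stays; it does not latch again.
- fuse_press (a point): Press point: on the fuse hatch's top face, mid-width, 15 mm in from the free end and 75 mm from the hinge axis, by four low thumb ribs; 79 to 80 mm above the bench when shut. Moves with the hatch; its x axis points to the hinge, its z axis out of the top face.
- fuse_hinge (a point): Middle of the fuse hatch's hinge axis, 73 mm above the bench; the hatch turns about its y axis. When open the free end stands about 70 mm higher than when shut, and nearer the hinge by about 35 mm.
- battery_box: The other fixed grey box, to be left alone: 116 (x) x 136 (y) x 70 mm high, origin at the centre of its underside, with a wide black hatch 74 (x) x 100 (y) mm, also 9 mm above the rim, and two brass posts 14 mm tall behind it, at the +x end. Either box may be the left or the right one.
- battery_hatch (a joint): Angle (rad) of the battery box's hatch, same kind of latch: shut reads -0.02 to 0.02. Must stay shut and unpressed.
- tumbler: Loose black lidded drinking tumbler, 80 mm across, 120 mm high, standing; origin at the centre of its underside. Bystander.
- screwdriver: Loose screwdriver with a red handle, 180 mm long, lying along its x axis; bystander.
- bushing: Loose steel bushing, a ring 40 mm across and 22 mm high, standing on its end; origin at the centre of its underside. Bystander.
- caliper: Loose steel caliper, 200 mm long, 9 mm thick, lying flat along its x axis; bystander.

How it is judged:
On the way, in this order (a step that is already met when the one before it is completed fails the run):
1. the fingers press the fuse hatch in (value of joint fuse_hatch below -0.02 rad and contact force between the fingers and fuse_box above 0.5 N), for 0.02 s.
2. let go, the fuse hatch stands wide open, untouched, for a second (value of joint fuse_hatch above 0.75 rad and contact force between each of the arm, the fingers and fuse_box below 0.1 N), for 1 s.
At the end, for the whole second after the job is handed in: The fuse hatch was pressed in by the fingers, popped and stood untouched for a second; it is open by 0.75 to 1.05 rad and at rest, the battery hatch is shut within 0.05 rad, and the loose things are where they were within 20 mm (value of joint fuse_hatch between 0.75 and 1.05 rad and velocity of joint fuse_hatch between -0.05 and 0.05 rad/s and value of joint battery_hatch between -0.05 and 0.05 rad).
It fails at once if the popped fuse hatch is pushed back down by the robot (value of joint fuse_hatch above 0.2 rad and velocity of joint fuse_hatch below -0.15 rad/s and contact force between any of the fingers, the arm and fuse_box above 1 N).
It fails at once if the battery box's hatch is pressed in or opened (value of joint battery_hatch below -0.05 rad or value of joint battery_hatch above 0.1 rad).
It fails at once if a loose bystander is pushed aside or picked up (moved over 20 mm) (distance of any of tumbler, screwdriver, bushing, caliper from where it was at the start of the episode above 0.02 m).
It also fails if it takes over 32 s, if anything falls off the work surface, if the arm or the gripper's body presses on something with over 40 N, if the wrist force passes 120 N, or if a joint passes its speed limit or range.

## Working session

There is one attempt and no reset: what is moved stays moved. The work goes in short steps, Python scripts to look and compute and a shell command to move; the robot and the scene stay as the last step left them, time stands still between calls to the robot, and variables do not carry over. Pictures are saved under pics/ and viewed, about 8 in all and at most 12, crops included, and the job is handed in when it is done.

```bash
mkdir -p pics; python3 - <<'E'
from rig import bot, snapshot
import cv2,numpy as np,pickle
s=bot.state(); print({k:np.round(s[k],3).tolist() for k in s})
for n in("top","scene"):
    d=snapshot(n); cv2.imwrite(f"pics/{n}0.png",d["pixels"]); pickle.dump(d,open(f"{n}.pkl","wb")); print(n,d["K"],d["R"],d["t"])
E
```

```text
{'t': 0.0, 'joint_pos': [1.239, 0.69, -0.195, 1.566, 0.157, 0.903, -0.215], 'qvel': [0.001, -0.001, -0.0, 0.001, -0.002, -0.0, 0.001], 'effort': [0.0, -53.959, -1.266, -15.854, 0.009, 0.009, -0.0], 'tool_pos': [0.223, -0.583, 0.23], 'ee_rot': [-3.14, 0.0, 0.366], 'force': [-0.448, -0.213, 0.458], 'wrist_torque': [-0.002, 0.003, 0.065], 'finger_gap': 0.086}
top [[516.72908068   0.         327.27859626]
 [  0.         516.72908068 243.5336396 ]
 [  0.           0.           1.        ]] [[ 0.00926725 -0.99990813  0.00989197]
 [-0.99484098 -0.01021878 -0.10093069]
 [ 0.10102251 -0.00890559 -0.99484428]] [-0.01088967  0.58629543  1.23674607]
scene [[493.04207898   0.         315.17203517]
 [  0.         493.04207898 246.92804239]
 [  0.           0.           1.        ]] [[-0.86374787  0.5035188  -0.02020976]
 [ 0.37322722  0.6122665  -0.6970159 ]
 [-0.33858685 -0.60958884 -0.71677081]] [ 0.50644888 -0.15997827  1.29933222]
```

View pics/top0.png

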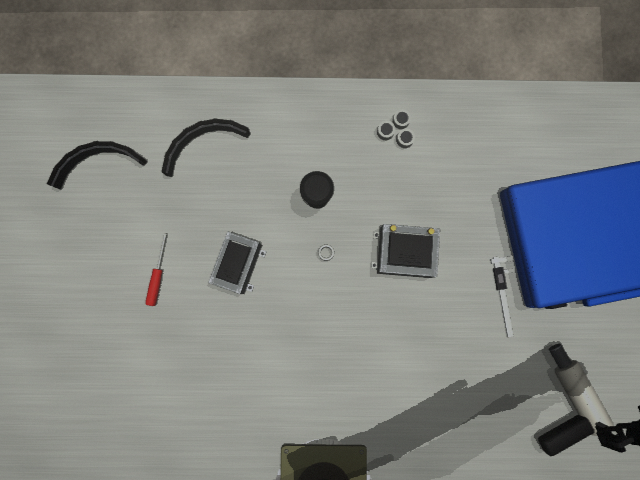

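View pics/scene0.png

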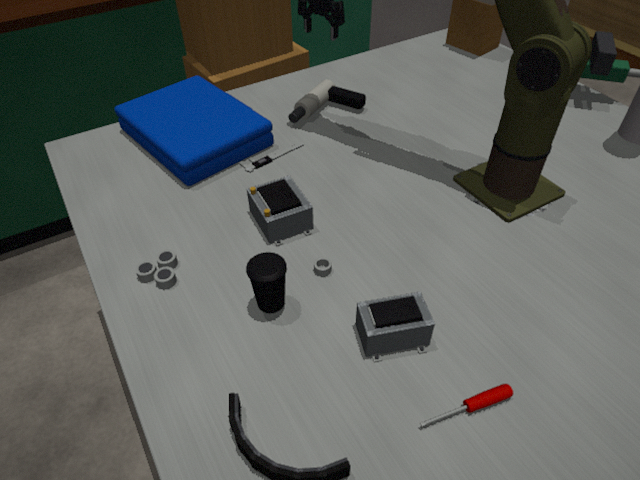

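The top view shows the fuse box (no posts) at about (236,263) px, turned roughly 15–20°. The battery box with brass posts is at (409,250), the bushing at (326,253), the tumbler at (317,189), the screwdriver at (155,275), and the caliper at (502,295). Next I'll segment the hatch and project it.

```bash
cat > h.py <<'E'
import numpy as np,cv2
def ray(d,uv,z):
    K,R,t=map(np.array,(d["K"],d["R"],d["t"])); c=-R.T@t
    v=R.T@np.linalg.solve(K,[uv[0],uv[1],1]); return c+v*(z-c[2])/v[2]
E
python3 - <<'E'
import pickle,cv2,numpy as np
from h import *
d=pickle.load(open("top.pkl","rb")); p=d["pixels"]
x0,y0=195,220
c=cv2.cvtColor(p,cv2.COLOR_BGR2GRAY)[y0:305,x0:280]
m=(c<50).astype(np.uint8)
n,l,st,ce=cv2.connectedComponentsWithStats(m); print(st)
i=1+st[1:,4].argmax(); 
pts=np.argwhere(l==i)[:,::-1]+[x0,y0]
W=np.array([ray(d,q,.079)[:2] for q in pts]).astype(np.float32)
r=cv2.minAreaRect(W*1000); print(r, cv2.boxPoints(r))
print("bushing",ray(d,(326,253),.02),"tumbler",ray(d,(317,189),.12),"sd",ray(d,(153,290),.015),ray(d,(165,235),.01))
b=cv2.resize(p[y0:305,x0:280],None,fx=7,fy=7,interpolation=cv2.INTER_CUBIC)
cv2.drawContours(b,[((cv2.boxPoints(cv2.minAreaRect(pts.astype(np.float32)))-[x0,y0]+.5)*7).astype(int)],-1,(0,255,0),1)
cv2.imwrite("pics/crop.png",b)
E
```

```text
[[   0    0   85   85 6187]
 [  21   20   35   44  875]
 [  46   23   21   51  163]]
((535.6666259765625, 215.70034790039062), (54.04494094848633, 92.27666473388672), 71.02364349365234) [[483.24866 205.14964]
 [570.5104  175.1433 ]
 [588.0846  226.25105]
 [500.82288 256.2574 ]]
bushing [ 0.56387315 -0.00231451  0.02      ] tumbler [0.70299987 0.02044941 0.12      ] sd [0.46910897 0.42045299 0.015     ] [0.60555268 0.39823107 0.01      ]
```

View pics/crop.png

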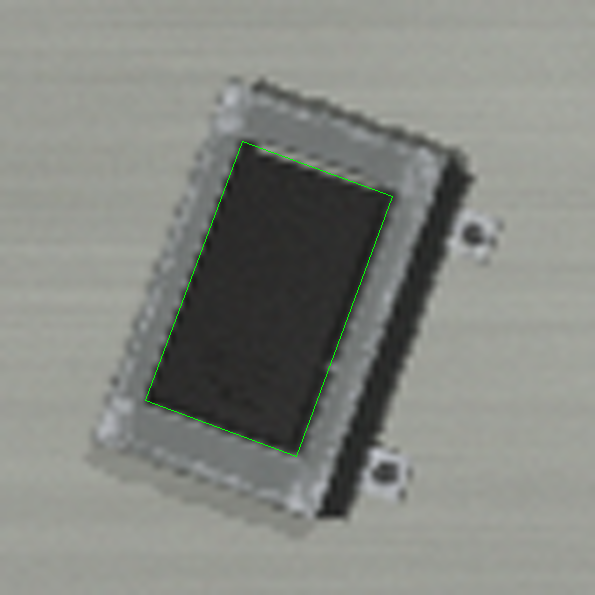

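The hatch fits 54×92 mm with its centre at (0.536, 0.216). Its hinge direction is yaw −19°, and the press point is about (0.505, 0.226). I'll travel there in two stages at height with the fingers shutting, turning −50° so the tool lines up with the box.

```bash
python3 -m pendant '[{"fingers":255,"dx":0.023,"dy":-0.027,"yaw":-4},{"fingers":255,"dx":0.046,"dy":-0.055,"yaw":-8},{"fingers":255,"dx":0.069,"dy":-0.082,"yaw":-12},{"fingers":255,"dx":0.092,"dy":-0.109,"yaw":-16},{"fingers":255,"dx":0.115,"dy":-0.137,"yaw":-20},{"fingers":255,"dx":0.138,"dy":-0.164,"yaw":-25},{"fingers":255,"dx":0.161,"dy":-0.191,"yaw":-29},{"fingers":255,"dx":0.184,"dy":-0.219,"yaw":-33},{"fingers":255,"dx":0.207,"dy":-0.246,"yaw":-37},{"fingers":255,"dx":0.230,"dy":-0.273,"yaw":-41},{"fingers":255,"dx":0.253,"dy":-0.301,"yaw":-46},{"fingers":255,"dx":0.276,"dy":-0.328,"yaw":-50}]'
cat >> h.py <<'E'
def to(target):
    from rig import bot
    from scipy.spatial.transform import Rotation as Ro
    s=bot.state(); R=Ro.from_euler("xyz",s["ee_rot"])
    print("t",s["t"],"pos",np.round(s["tool_pos"],4),"rot",np.round(s["ee_rot"],3),"q",np.round(s["joint_pos"],2),"F",np.round(s["force"],1),"gap",s["finger_gap"])
    print("tool shift",np.round(R.inv().apply(np.array(target)-s["tool_pos"]),4))
E
python3 -c "from h import *;to([.5045,.2264,.15])"
```

```text
t 0.1 pos [ 0.2233 -0.5831  0.2306] rot [-3.14   0.     0.366] q [ 1.24  0.69 -0.19  1.57  0.16  0.9  -0.22] F [-0.1 -0.6 -0.6] gap 0.08541077131067802
tool shift [ 0.5522 -0.6553  0.0816]invalid input at $[0]: expected keys fingers, dx, dy, dz, yaw
```

The pendant requires all five keys in every row, so I'll resend with "dz" included.

```bash
python3 -m pendant '[{"fingers":255,"dx":0.023,"dy":-0.027,"dz":0,"yaw":-4},{"fingers":255,"dx":0.046,"dy":-0.055,"dz":0,"yaw":-8},{"fingers":255,"dx":0.069,"dy":-0.082,"dz":0,"yaw":-12},{"fingers":255,"dx":0.092,"dy":-0.109,"dz":0,"yaw":-16},{"fingers":255,"dx":0.115,"dy":-0.137,"dz":0,"yaw":-20},{"fingers":255,"dx":0.138,"dy":-0.164,"dz":0,"yaw":-25},{"fingers":255,"dx":0.161,"dy":-0.191,"dz":0,"yaw":-29},{"fingers":255,"dx":0.184,"dy":-0.219,"dz":0,"yaw":-33},{"fingers":255,"dx":0.207,"dy":-0.246,"dz":0,"yaw":-37},{"fingers":255,"dx":0.230,"dy":-0.273,"dz":0,"yaw":-41},{"fingers":255,"dx":0.253,"dy":-0.301,"dz":0,"yaw":-46},{"fingers":255,"dx":0.276,"dy":-0.328,"dz":0,"yaw":-50}]'
python3 -c "from h import *;to([.5045,.2264,.15])"
```

```text
t: 1.1
tool_pos: [0.3639, -0.1769, 0.2312]
ee_rot: [-3.141, 0.0, 1.242]
force: [1.4, -0.7, 1.2]
finger_gap: -0.0001
t 1.1 pos [ 0.3639 -0.1769  0.2312] rot [-3.141  0.     1.242] q [ 0.64  0.44 -0.43  2.18  0.33  0.58 -0.36] F [ 1.4 -0.7  1.2] gap -0.00010625719594335142
tool shift [0.4271 0.003  0.0812]
```

```bash
python3 -m pendant '[{"fingers":255,"dx":0.038,"dy":0,"dz":0,"yaw":0},{"fingers":255,"dx":0.076,"dy":0,"dz":0,"yaw":0},{"fingers":255,"dx":0.114,"dy":0.001,"dz":0,"yaw":0},{"fingers":255,"dx":0.152,"dy":0.001,"dz":0,"yaw":0},{"fingers":255,"dx":0.190,"dy":0.002,"dz":0,"yaw":0},{"fingers":255,"dx":0.228,"dy":0.002,"dz":0,"yaw":0},{"fingers":255,"dx":0.266,"dy":0.003,"dz":0.01,"yaw":0},{"fingers":255,"dx":0.304,"dy":0.003,"dz":0.02,"yaw":0},{"fingers":255,"dx":0.342,"dy":0.003,"dz":0.035,"yaw":0},{"fingers":255,"dx":0.380,"dy":0.003,"dz":0.05,"yaw":0},{"fingers":255,"dx":0.41,"dy":0.003,"dz":0.07,"yaw":0},{"fingers":255,"dx":0.427,"dy":0.003,"dz":0.08,"yaw":0}]'
python3 -m pendant '[{"fingers":255,"dx":0,"dy":0,"dz":0,"yaw":0},{"fingers":255,"dx":0,"dy":0,"dz":0,"yaw":0},{"fingers":255,"dx":0,"dy":0,"dz":0,"yaw":0}]'
python3 -c "
from h import *;to([.5045,.2264,.09])
from rig import snapshot
d=snapshot('wrist');cv2.imwrite('pics/w1.png',d['pixels'])
d=snapshot('scene');cv2.imwrite('pics/s1.png',cv2.resize(d['pixels'][230:390,290:500],None,fx=3.5,fy=3.5,interpolation=2))"
```

```text
t: 2.1
tool_pos: [0.5058, 0.2288, 0.1492]
ee_rot: [-3.14, -0.002, 1.243]
force: [-0.4, -0.5, 0.1]
finger_gap: 0.0001
t: 2.35
tool_pos: [0.5059, 0.2224, 0.1513]
ee_rot: [-3.142, 0.002, 1.237]
force: [-0.8, 0.4, -0.7]
finger_gap: 0.0
t 2.35 pos [0.5059 0.2224 0.1513] rot [-3.142e+00  2.000e-03  1.237e+00] q [-0.32  0.72 -0.31  1.86  0.35  0.62 -1.17] F [-0.8  0.4 -0.7] gap 3.895462866778938e-05
tool shift [ 0.0035 -0.0026  0.0613]
```

View pics/w1.png

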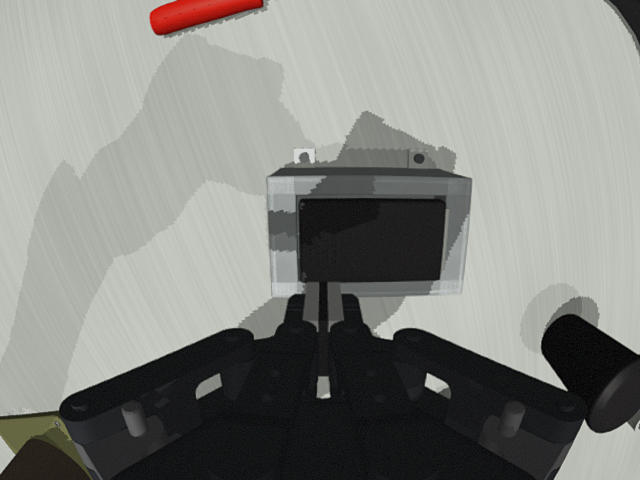

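The wrist view shows the shut fingertips (322,283) in line with the hatch's free end. The hatch spans columns 299–447, so the tips are about 14 mm in from the free edge. The tumbler is clear at right, so I'll descend.

```bash
python3 -m pendant '[{"fingers":255,"dx":0.003,"dy":-0.002,"dz":0.03,"yaw":0},{"fingers":255,"dx":0.003,"dy":-0.002,"dz":0.05,"yaw":0},{"fingers":255,"dx":0.003,"dy":-0.002,"dz":0.062,"yaw":0},{"fingers":255,"dx":0.003,"dy":-0.002,"dz":0.066,"yaw":0},{"fingers":255,"dx":0.003,"dy":-0.002,"dz":0.069,"yaw":0},{"fingers":255,"dx":0.003,"dy":-0.002,"dz":0.069,"yaw":0},{"fingers":255,"dx":0.003,"dy":-0.002,"dz":0.069,"yaw":0}]'
python3 -c "from h import *;to([.5045,.2264,.073])"
```

```text
t: 3.03
tool_pos: [0.5059, 0.2274, 0.0832]
ee_rot: [3.14, -0.001, 1.238]
force: [-0.7, 0.7, -0.4]
finger_gap: -0.0
t 3.0333 pos [0.5059 0.2274 0.0832] rot [ 3.140e+00 -1.000e-03  1.238e+00] q [-0.36  0.83 -0.24  1.89  0.4   0.47 -1.23] F [-0.7  0.7 -0.4] gap -8.602931710884327e-06
tool shift [-0.0014 -0.001   0.0102]
```

```bash
python3 -m pendant '[{"fingers":255,"dx":0,"dy":0,"dz":0.003,"yaw":0},{"fingers":255,"dx":0,"dy":0,"dz":0.006,"yaw":0},{"fingers":255,"dx":0,"dy":0,"dz":0.008,"yaw":0},{"fingers":255,"dx":0,"dy":0,"dz":0.010,"yaw":0},{"fingers":255,"dx":0,"dy":0,"dz":0.010,"yaw":0},{"fingers":255,"dx":0,"dy":0,"dz":0.010,"yaw":0}]'
```

```text
t: 3.53
tool_pos: [0.5059, 0.2279, 0.0732]
ee_rot: [3.14, -0.001, 1.239]
force: [-1.3, -1.0, 9.2]
finger_gap: 0.0003
```

```bash
python3 -m pendant '[{"fingers":255,"dx":0,"dy":0,"dz":0.001,"yaw":0},{"fingers":255,"dx":0,"dy":0,"dz":0.002,"yaw":0},{"fingers":255,"dx":0,"dy":0,"dz":0.002,"yaw":0},{"fingers":255,"dx":0,"dy":0,"dz":0.002,"yaw":0},{"fingers":255,"dx":0,"dy":0,"dz":0.002,"yaw":0}]'
```

```text
t: 3.95
tool_pos: [0.506, 0.2279, 0.0724]
ee_rot: [3.139, -0.001, 1.238]
force: [-3.4, -1.6, 20.0]
finger_gap: -0.0001
```

It's firmly on the stop: 20 N for under 1 mm of travel. I'll retract up and back, away from the hinge.

```bash
python3 -m pendant '[{"fingers":255,"dx":0,"dy":-0.01,"dz":-0.03,"yaw":0},{"fingers":255,"dx":0,"dy":-0.035,"dz":-0.06,"yaw":0},{"fingers":255,"dx":0,"dy":-0.06,"dz":-0.09,"yaw":0},{"fingers":255,"dx":0,"dy":-0.08,"dz":-0.12,"yaw":0},{"fingers":255,"dx":0,"dy":-0.09,"dz":-0.15,"yaw":0},{"fingers":255,"dx":0,"dy":-0.09,"dz":-0.16,"yaw":0},{"fingers":255,"dx":0,"dy":-0.09,"dz":-0.16,"yaw":0},{"fingers":255,"dx":0,"dy":-0.09,"dz":-0.16,"yaw":0},{"fingers":255,"dx":0,"dy":-0.09,"dz":-0.16,"yaw":0},{"fingers":255,"dx":0,"dy":-0.09,"dz":-0.16,"yaw":0},{"fingers":255,"dx":0,"dy":-0.09,"dz":-0.16,"yaw":0},{"fingers":255,"dx":0,"dy":-0.09,"dz":-0.16,"yaw":0}]'
python3 -c "
from h import *
from rig import snapshot
d=snapshot('scene');cv2.imwrite('pics/s2.png',d['pixels'])"
```

```text
t: 4.95
tool_pos: [0.4199, 0.2564, 0.2293]
ee_rot: [-3.14, 0.002, 1.238]
force: [-0.1, 0.1, -0.3]
finger_gap: 0.0001
```

View pics/s2.png

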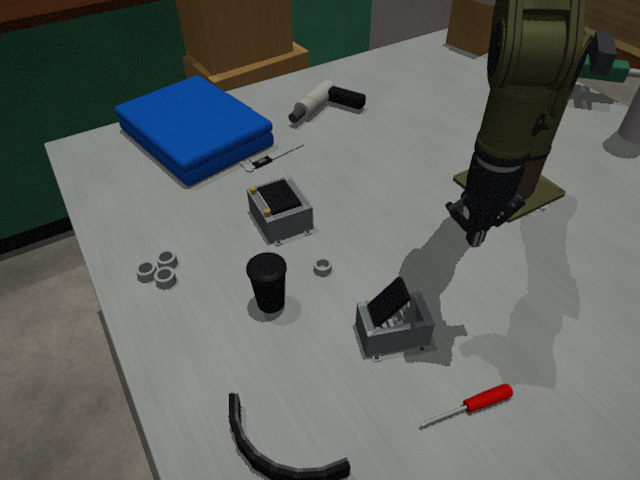

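The fuse hatch stands open, with its free end at about (403,285) px. The hand is well clear at (480,235), and the other things look unmoved. I'll watch for two seconds and more.

```bash
for i in 1 2; do python3 -m pendant '[{"fingers":255,"dx":0,"dy":0,"dz":0,"yaw":0},{"fingers":255,"dx":0,"dy":0,"dz":0,"yaw":0},{"fingers":255,"dx":0,"dy":0,"dz":0,"yaw":0},{"fingers":255,"dx":0,"dy":0,"dz":0,"yaw":0},{"fingers":255,"dx":0,"dy":0,"dz":0,"yaw":0},{"fingers":255,"dx":0,"dy":0,"dz":0,"yaw":0},{"fingers":255,"dx":0,"dy":0,"dz":0,"yaw":0},{"fingers":255,"dx":0,"dy":0,"dz":0,"yaw":0},{"fingers":255,"dx":0,"dy":0,"dz":0,"yaw":0},{"fingers":255,"dx":0,"dy":0,"dz":0,"yaw":0},{"fingers":255,"dx":0,"dy":0,"dz":0,"yaw":0},{"fingers":255,"dx":0,"dy":0,"dz":0,"yaw":0}]'; done
python3 - <<'E'
from h import *
import pickle
from rig import snapshot
a=cv2.imread('pics/s2.png');d=snapshot('scene')['pixels'];o=pickle.load(open('scene.pkl','rb'))['pixels']
print("since pop, box region max diff",cv2.absdiff(a,d)[270:360,350:440].max())
for n,(x0,x1,y0,y1) in dict(tumbler=(240,295,250,320),screwdriver=(415,520,380,430),bushing=(310,336,255,280),caliper=(236,306,142,174),battery=(244,318,175,245)).items():
    print(n,cv2.absdiff(o,d)[y0:y1,x0:x1].max())
cv2.imwrite('pics/s3.png',cv2.resize(d[230:390,290:500],None,fx=3.5,fy=3.5,interpolation=2))
E
```

```text
t: 6.0
tool_pos: [0.4202, 0.2569, 0.2303]
ee_rot: [3.142, 0.0, 1.238]
force: [-0.3, 0.1, 0.8]
finger_gap: -0.0004
t: 7.0
tool_pos: [0.4202, 0.2569, 0.2303]
ee_rot: [3.142, -0.0, 1.238]
force: [0.4, -0.1, -0.6]
finger_gap: 0.0001
since pop, box region max diff 35
tumbler 27
screwdriver 23
bushing 13
caliper 20
battery 25
```

View pics/s3.png

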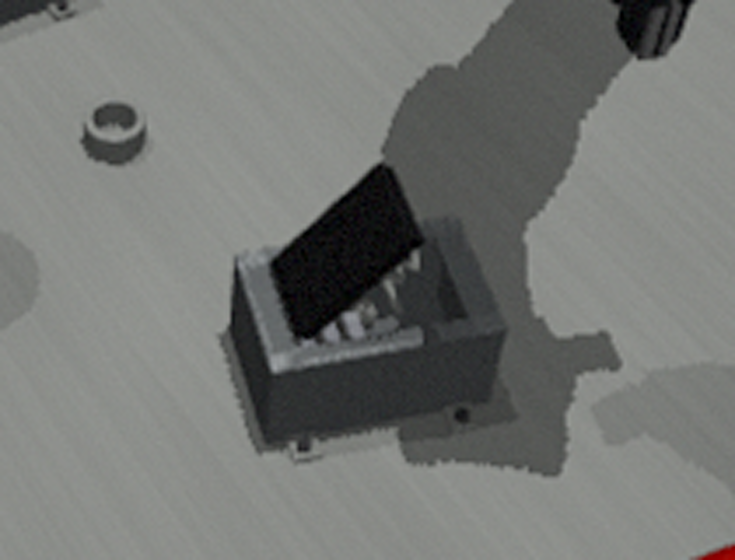

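After two more seconds the hatch is still wide open (free end at (385,165)–(420,240) in the crop). The hand is far off, and the changes around the other things are at noise level.

```bash
python3 -c "from rig import hand_in; print(hand_in())"
```

```text
the job is handed in; nothing more can be done
None
```

I pressed the fuse hatch's free end down to its stop with the shut fingers, and it popped wide open when I took the hand away. I watched it for just over 2 s without touching it, then handed in at about 7 s of robot time.

- **Press:** the force rose to about 20 N over the last 0.8 mm of travel, at a fingertip height of 72 mm, so it was firmly on the stop.
- **Hatch after the pop:** scene pictures 2 s apart show it standing wide open and still. I judged the angle by eye and did not measure it in radians. No contact force showed on the tool.
- **Everything else:** comparing the scene before and after, the picture areas around the battery box, tumbler, screwdriver, bushing and caliper changed only at noise level.

The first move command was refused because each row needs all five keys. Nothing moved, and I resent it complete. No check failed or disagreed.

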